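Shim a painted panel tight in its cradle

TASK

Take the tapered shim out of its rack by the handle and slide its blade down into the gap between the metal fence and the painted panel, flat side against the fence, near the middle of the panel's edge. Judge the fit by feel: push down gently until the panel bears on its end stop and the shim is pinched snug (about 10 N of push), never forcing it, then let go and leave it standing there upright. Only the shim may touch the panel, and leave the other things on the table where they are.

Things in the scene. Friction and masses are not known exactly. Their poses are not given: they have to be found in the camera images.
- shim: Tapered shim, upright in the rack: steel blade, wooden handle on top. Origin level with the tip, under the handle's centre; z up, x along the blade's width, y through its thickness. Blade 26 mm wide, z 0 to 75 mm. Flat side is the plane y = -8 mm; the other side slopes: 4 mm thick at the tip, 1 mm more every 6 mm up. Mass about 0.12 kg.
- shim_handle (a point): Centre of the shim's handle, a wooden block 40 mm (shim x) by 28 mm (shim y) by 45 mm high, from shim z 75 to 120 mm.
- shim_tip (a point): Middle of the blade's tip edge (shim frame x 0, y -6, z 0 mm).
- rack: Wooden block 100 by 75 mm, 85 mm tall, fixed to the table, with an upright slot 29 by 20 mm through its middle. The shim's blade hangs loosely in it (tip 10 mm over the table), the handle rests on top. Origin under its centre, z up; the shim starts with the rack's yaw.
- cradle: Plywood base 250 (x) by 290 mm (y), 12 mm thick, fixed and level; origin under its centre, z up. On it, from -y to +y: fence, gap, panel, wooden end stop (72 mm high, inner face at y +100 mm). The fence is a 200 mm long aluminium angle along x, 14 mm thick, its top 80 mm above the table (18 mm above the panel), held fast by two black lock knobs outside the gap.
- panel: Painted panel 200 (x) by 160 (y) by 38 mm thick, its top 62 mm above the table. Slides along cradle y only (friction 2 N); starts 0.8 to 1.8 mm short of the end stop, and bears on it with its origin at cradle y +20 mm. Origin under its centre, axes as the cradle's; its edge at the gap is panel y -80 mm. The shim bruises it if it bears on it with over 20 N.
- gap (a point): Nominal middle of the gap, level with the panel's top: cradle x 0, y -65, z 62 mm. The fence's inner face (looks to +y) is locked anywhere from cradle y -71 to -67.5 mm, so the gap is 7.5 to 11 mm once the panel bears on the stop, less before. The shim binds with its tip 20 to 46 mm below the panel's top, depending on the gap, and stays by friction; about 10 N of push is snug.
- glue_bottle: Bystander: white glue bottle, 60 mm diameter, 170 mm tall, upright; origin under its centre
- gesso_bottle: Bystander: white primer bottle, 68 mm diameter, 160 mm tall, upright; origin under its centre
- spray_can: Bystander: spray can, 56 mm diameter, 150 mm tall, upright; origin under its centre
- tape_roll: Bystander: roll of paper tape lying flat, 84 mm diameter, 24 mm high; origin under its centre
- paint_jar: Bystander: small paint jar, 52 mm diameter, 60 mm tall; origin under its centre
- brush: Bystander: paint brush lying on the table; origin under its middle
- water_cup: Bystander: empty grey cup, 72 mm across, 85 mm tall; origin under its centre
Not all that is in view belongs to the job. There is more than one size of the shim; the job needs the largest.

How it is judged:
By the outcome, as a careful person would: the job done as asked, in the order asked, and still so for the second after the job is handed in, with the robot touching nothing.
It also fails if it takes over 48 s, if anything falls off the work surface, if the arm or the gripper's body presses on something with over 40 N, if the wrist force passes 120 N, or if a joint passes its speed limit or range.

ROBOT

A 6-joint arm with a two-finger parallel gripper is mounted at the origin on the work surface. World frame = base frame: x ahead of the robot, y to its left, z up, the work surface at z = 0. Lengths are in m, angles in degrees, forces in N, time in s.
With the tool pointing down it reaches from about 0.35 to 0.875 m from the base axis. Payload 15.5 kg.
Tool frame: the origin (TCP) lies midway between the tips of the shut fingers; the grasp point (between the pads) lies 19 mm behind it; z points along the fingers, x is the direction in which the jaws open and shut, and the axes are right-handed (so a half turn about z gives the same grasp; the last joint's range is limited). The gripper opens to 85 mm and grips with 20 to 120 N. Pads are 22 mm wide; open, the fingers measure 114 mm over their backs; the gripper's body (76 mm by 85 mm) begins 54 mm behind the grasp point. The pads swing forward as they close: fully open they stand 13 mm farther back than shut.
Start: joints at [65.403, 28.281, 77.091, -0, 74.628, -5.472], TCP at [0.205, 0.591, 0.231] pointing down, gripper open.
Joint ranges: [-166.48, 166.48], [-47.26, 123.95], [12.59, 153.08], [-70.14, 250.14], [6.76, 159.57], [-176.63, 176.63]. Speed limits (degrees/s): [108.29, 108.29, 147.25, 172.46, 172.46, 172.46].

INTERFACE

Orientations are given as [roll, pitch, yaw] about the fixed x, y, z axes, in that order (R = Rz(yaw) Ry(pitch) Rx(roll)).
In Python, from plant import env, viewer, workorder gives the robot as it stands.
- The arm moves only by the tool play_rows, never from a script. Its arguments are lists of equal length, an entry for each row: "travel": the shift along the tool's x, y, z as a fraction of full scale, a list of three; "turn": the turn, a rotation vector about the tool's x, y, z as a fraction of full scale, a list of three; "hand": the closure in counts, from 0 (fully open) to 255 (shut). In form: {"travel": [[tx, ty, tz], ...], "turn": [[rx, ry, rz], ...], "hand": [hand, ...]}. A call has 1 to 5 rows; each row is the pose to reach, as a shift and turn from the pose commanded when the call began, along the tool's axes at that moment; what a row does not reach only later rows make up. Full scale, the value 1, is 0.25 m for a shift and pi/2 rad for a turn. A row lasts 1/10 s, in which the tool goes at most 50 mm and 8.59 degrees, less where a joint would pass 70% of its speed; a pose out of reach is approached as far as the arm can. A call with a number of a shift or a turn outside -1 to 1 is refused whole. A call with a gripper value outside its range is refused whole. The fingers move at their own pace and stop on an object; "newtons" is the grip in N (left out, the last holds). Time passes only in rows, so rows that repeat a pose let the fingers close. It gives the time, the measured TCP pose, the force and the opening at its end, in the units of the state.
- env.state(): the state, without advancing time (a new reading comes with each control period).
- viewer.read_camera(name): name is "scene" or "side" or "wrist"; returns the picture (480x640x3 uint8, blue, green, red); there is no depth.
- viewer.get_calibration(name): a dict with "intrinsics" (3x3 intrinsics, pixels), "view" (4x4, takes a point from world to camera coordinates); the wrist camera has in their place "hand_eye" (4x4, takes a point from camera to tool coordinates, whose origin is the TCP and whose axes are the tool frame's). Camera axes: x right, y up, looking along -z (the intrinsics and any distortion apply to the point x, -y, -z); pixel columns grow to the right and rows downward; lengths in m; the calibration is good to about 2 mm. A picture is of the moment at which its call begins: read the wrist's pose just before it. get_calibration takes no time and is no camera call.
- workorder.sign_off(): hands the job in, once; it reports no verdict.
The state is a dict: "time_s": time; "joint_pos": joint angles; "joint_velocities": joint speeds; "joint_torque": joint torques, N m; "ee_pos": TCP position; "tcp_rot": TCP orientation; "force": force on the tool from outside, world axes, zero at the start; "moment": the same for the moment, N m; "gripper_width": opening from 0.0 (shut) to 1.0 (fully open).
Only numpy, scipy, OpenCV 4.12 (cv2) and the standard library are available. Lean on these libraries where they do the work, as an engineer would, in place of code of your own. Each camera call takes 0.05 s, during which the arm holds its last target. There are 200 camera calls.

## Working session

There is one attempt and no reset: what is moved stays moved. The work goes in short steps, Python scripts to look and compute and a tool call to move; the robot and the scene stay as the last step left them, time stands still between calls to the robot, and variables do not carry over. Pictures are saved under pics/ and viewed, about 8 in all and at most 12, crops included, and the job is handed in when it is done.

Besides the shell and the picture viewer there is one more tool, called after ">>>" as name(argument=value, ...) on one line, values as JSON. play_rows: Moves the arm, as the interface text tells. Shift numbers are shares of 0.25 m and turn numbers shares of pi/2 rad, none past 1 either way. Its arguments: {"type":"object","properties":{"travel":{"type":"array"},"turn":{"type":"array"},"hand":{"type":"array"},"newtons":{"type":"number"}},"required":["travel","turn","hand"]}

```bash
mkdir -p pics; ls; python3 - <<'E'
from plant import env, viewer, workorder
import cv2
for n in ["scene","side"]:
    cv2.imwrite(f"pics/{n}0.png",viewer.read_camera(n)); c=viewer.get_calibration(n); print(n,c)
print(viewer.get_calibration("wrist")); print(env.state())
E
```

```text
pics
scene {'intrinsics': array([[534.57790527,   0.        , 315.93266705],
       [  0.        , 534.57790527, 235.16616085],
       [  0.        ,   0.        ,   1.        ]]), 'view': array([[ 0.7220251 ,  0.6917993 , -0.00966861, -0.40927524],
       [-0.57169603,  0.60442858,  0.55482406,  0.21862564],
       [ 0.38967088, -0.39506939,  0.83191152, -1.48731805],
       [ 0.        ,  0.        ,  0.        ,  1.        ]])}
side {'intrinsics': array([[535.78039283,   0.        , 324.77681519],
       [  0.        , 535.78039283, 239.68026449],
       [  0.        ,   0.        ,   1.        ]]), 'view': array([[ 0.70901098, -0.70498496,  0.01731019, -0.37229504],
       [ 0.52880392,  0.54774312,  0.64833932, -0.37141069],
       [-0.46655101, -0.450526  ,  0.7611547 , -1.1469053 ],
       [ 0.        ,  0.        ,  0.        ,  1.        ]])}
{'intrinsics': array([[367.76928906,   0.        , 325.94250971],
       [  0.        , 367.76928906, 246.70622442],
       [  0.        ,   0.        ,   1.        ]]), 'hand_eye': array([[ 9.99999229e-01, -1.17122722e-03, -4.12026931e
[... 260 characters left out ...]
         1.00000000e+00]])}
{'time_s': 0.1, 'joint_pos': array([ 6.54027491e+01,  2.83108885e+01,  7.71226839e+01,  3.51591869e-04,
        7.46291867e+01, -5.47212907e+00]), 'joint_velocities': array([-0.04711603, -0.05453542, -0.00962903,  0.10465176, -0.04816873,
        0.01728255]), 'joint_torque': array([-3.70356684e-04, -8.83577871e+01, -3.84558821e+01, -9.73210581e-05,
        5.05884920e-03,  4.39465168e-05]), 'ee_pos': array([0.20463577, 0.59021232, 0.23076992]), 'tcp_rot': array([-1.79993678e+02,  6.24407403e-02,  7.08747882e+01]), 'force': array([-0.07221862,  0.39024998, -0.01510206]), 'moment': array([-0.0480533 , -0.04095844,  0.04521842]), 'gripper_width': 1.0052841214035657}
```

View pics/scene0.png

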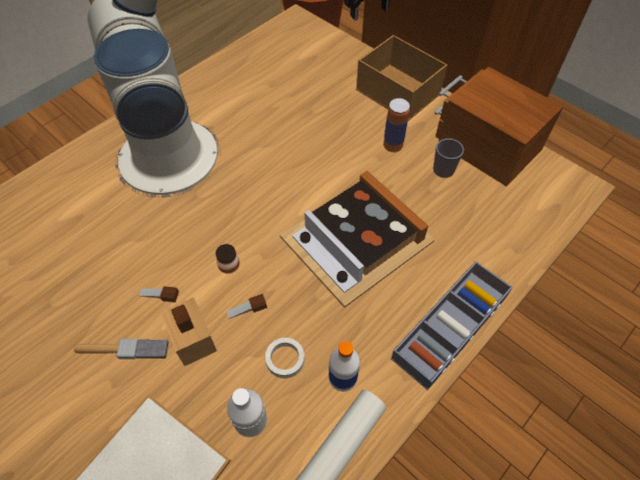

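View pics/side0.png

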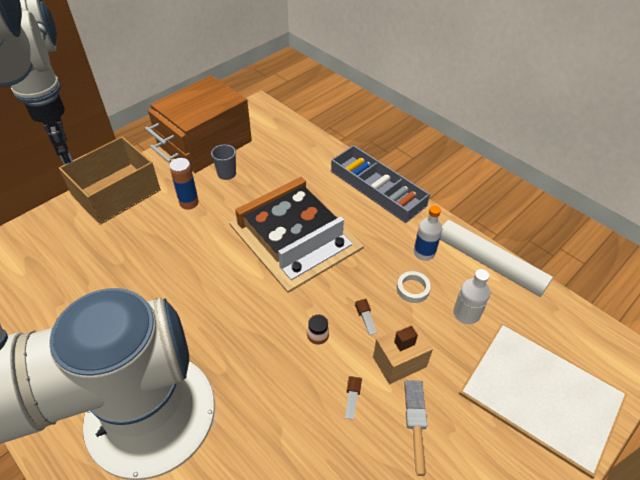

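The scene shows the rack with the shim at about (185,325) and the cradle at about (355,240). In the side view they are at (403,345) and (295,235). Two smaller shims lie on the table as decoys. I'll zoom in for the corners next.

```bash
python3 - <<'E'
import cv2, numpy as np
s=cv2.imread("pics/scene0.png"); d=cv2.imread("pics/side0.png")
def crop(im,x,y,w,h): return cv2.resize(im[y:y+h,x:x+w],(400,300),interpolation=cv2.INTER_CUBIC)
a=np.vstack([np.hstack([crop(s,145,285,100,75),crop(d,355,315,100,75)]),np.hstack([crop(s,275,170,160,120)+0,crop(d,220,170,160,120)])])
cv2.imwrite("pics/crops.png",a)
E
```

```text
(no output)
```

View pics/crops.png

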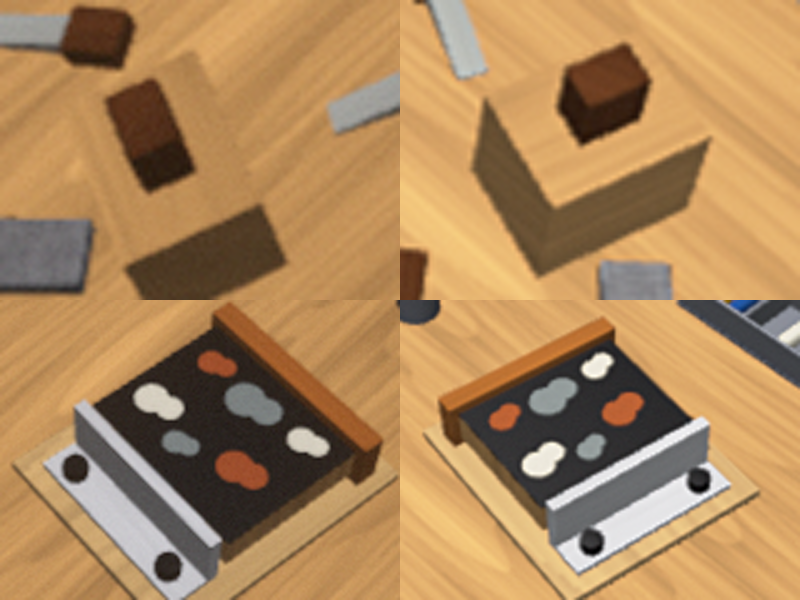

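Handle top corners and fence and base corners are readable in both crops. I'll cast them onto their known heights.

```bash
cat > h.py <<'E'
import numpy as np
from scipy.spatial.transform import Rotation as R
def cast(cal,px,z,T=None):
    """pixels -> world points on plane z; T = tool pose 4x4 for the wrist camera"""
    K=cal["intrinsics"]; M=np.linalg.inv(cal["view"]) if T is None else T@cal["hand_eye"]
    p=np.c_[np.atleast_2d(px),np.ones(len(np.atleast_2d(px)))]@np.linalg.inv(K).T
    r=(p*[1,-1,-1])@M[:3,:3].T; o=M[:3,3]
    return o+r*((z-o[2])/r[:,2])[:,None]
def pose(s):
    T=np.eye(4); T[:3,:3]=R.from_euler("xyz",s["tcp_rot"],degrees=True).as_matrix(); T[:3,3]=s["ee_pos"]; return T
def proj(cal,P,T=None):
    V=cal["view"] if T is None else np.linalg.inv(T@cal["hand_eye"])
    c=np.atleast_2d(P)@V[:3,:3].T+V[:3,3]; q=(c*[1,-1,-1])@cal["intrinsics"].T
    return q[:,:2]/q[:,2:]
E
python3 - <<'E'
from h import *; from plant import viewer
S=viewer.get_calibration("scene");D=viewer.get_calibration("side"); np.set_printoptions(precision=4,suppress=True)
def rep(n,p):
    print(n,p[:,:2].mean(0)); 
    for i in range(len(p)):
        v=p[(i+1)%len(p)]-p[i]; print("   ",p[i,:2],"edge",np.linalg.norm(v),"ang",np.degrees(np.arctan2(v[1],v[0])))
A=np.array
rep("h scene",cast(S,A([[106,97],[155,80],[180,137],[132,157]])/4+[145,285],.13))
rep("h side",cast(D,A([[165,64],[228,43],[250,80],[185,108]])/4+[355,315],.13))
rep("rack side top",cast(D,A([[86,97],[155,207],[310,139]])/4+[355,315],.085))
rep("fence scene",cast(S,A([[75,104],[212,246]])/2.5+[275,170],.08))
rep("fence side",cast(D,A([[149,210],[308,127]])/2.5+[220,170],.08))
rep("base scene -y/+... ",cast(S,A([[13,166],[395,175]])/2.5+[275,170],.012))
rep("base side",cast(D,A([[23,134],[360,192],[175,300]])/2.5+[220,170],.012))
E
```

```text
h scene [ 0.4749 -0.2959]
    [ 0.4522 -0.3018] edge 0.025399315834609068 ang 65.52968869384524
    [ 0.4627 -0.2787] edge 0.03587732883849673 ang -18.12461010031382
    [ 0.4968 -0.2898] edge 0.024979457992301366 ang -110.76315033297834
    [ 0.488  -0.3132] edge 0.03753583947724788 ang 162.31915999175055
h side [ 0.4733 -0.2954]
    [ 0.4618 -0.276 ] edge 0.03739544849378106 ang -24.061270323040333
    [ 0.4959 -0.2913] edge 0.024354626464774154 ang -112.43547603179803
    [ 0.4866 -0.3138] edge 0.03988291119935801 ang 160.53247466866014
    [ 0.449  -0.3005] edge 0.027589538759343512 ang 62.47189007975625
rack side top [ 0.4539 -0.3027]
    [ 0.439  -0.2455] edge 0.07327764448411658 ang -108.55045413482422
    [ 0.4157 -0.315 ] edge 0.09677939870081638 ang -19.726983867136692
    [ 0.5068 -0.3477] edge 0.12258504758830402 ang 123.57168181267205
fence scene [0.5499 0.0704]
    [0.4508 0.0845] edge 0.20031963202861536 ang -8.049133796003268
    [0.6491 0.0564] edge 0.20031963202861536 ang 171.95086620399672
fence side [0.5464 0.0687]
    [0.4489 0.0849] edge 0.1975189534390817 ang -9.419188341740464
    [0.6438 0.0526] edge 0.1975189534390817 ang 170.58081165825953
base scene -y/+...  [0.5632 0.1476]
    [0.4232 0.0225] edge 0.3756785542257045 ang 41.791402467442424
    [0.7032 0.2728] edge 0.3756785542257045 ang -138.20859753255758
base side [0.5141 0.1061]
    [0.4549 0.3062] edge 0.37924500584761606 ang -56.76184739332578
    [ 0.6628 -0.011 ] edge 0.24064698799698694 ang 171.84795543150975
    [0.4246 0.0231] edge 0.2846981199062239 ang 83.88173380568333
```

>>> play_rows(travel=[[-0.6,0.78,0],[-0.6,0.78,0],[-0.6,0.78,0],[-0.6,0.78,0],[-0.6,0.78,0]], turn=[[0,0,0],[0,0,0],[0,0,0],[0,0,0],[0,0,0]], hand=[0,0,0,0,0])

```text
time_s: 0.6
ee_pos: [0.3405, 0.3829, 0.2311]
tcp_rot: [-180.0, 0.0, 70.9]
force: [0.8, 0.7, 0.3]
gripper_width: 1.0
```

>>> play_rows(travel=[[-0.6,0.78,0],[-0.6,0.78,0],[-0.6,0.78,0],[-0.6,0.78,0],[-0.6,0.78,0]], turn=[[0,0,0],[0,0,0],[0,0,0],[0,0,0],[0,0,0]], hand=[0,0,0,0,0])

```text
time_s: 1.1
ee_pos: [0.4758, 0.1771, 0.2312]
tcp_rot: [-180.0, 0.0, 70.9]
force: [0.1, 1.2, -1.0]
gripper_width: 1.003
```

>>> play_rows(travel=[[-0.8,0.5,0],[-0.8,0.5,0],[-0.8,0.5,0],[-0.8,0.5,0],[-0.8,0.5,0]], turn=[[0,0,0],[0,0,0],[0,0,0],[0,0,0],[0,0,0]], hand=[0,0,0,0,0])

```text
time_s: 1.6
ee_pos: [0.5277, -0.0536, 0.2311]
tcp_rot: [180.0, 0.0, 70.8]
force: [0.7, 0.6, 0.5]
gripper_width: 1.006
```

>>> play_rows(travel=[[-0.95,0.12,0],[-0.95,0.12,0],[-0.95,0.12,0],[-0.95,0.12,0],[-0.95,0.12,0]], turn=[[0,0,0],[0,0,0],[0,0,0],[0,0,0],[0,0,0]], hand=[0,0,0,0,0])

```text
time_s: 2.1
ee_pos: [0.477, -0.2874, 0.2311]
tcp_rot: [-180.0, 0.0, 70.8]
force: [0.4, 0.7, 0.5]
gripper_width: 1.002
```

```bash
python3 - <<'E'
from plant import env, viewer
import cv2; from h import *
np.set_printoptions(precision=4,suppress=True)
T=pose(env.state()); im=viewer.read_camera("wrist"); W=viewer.get_calibration("wrist")
cv2.imwrite("pics/w1.png",im); print(T)
print(proj(W,[[.474,-.2955,.13]],T))
E
```

```text
[[ 0.3286  0.9445 -0.0003  0.477 ]
 [ 0.9445 -0.3286 -0.0001 -0.2874]
 [-0.0002 -0.0003 -1.      0.2311]
 [ 0.      0.      0.      1.    ]]
[[314.4902 248.1362]]
```

View pics/w1.png

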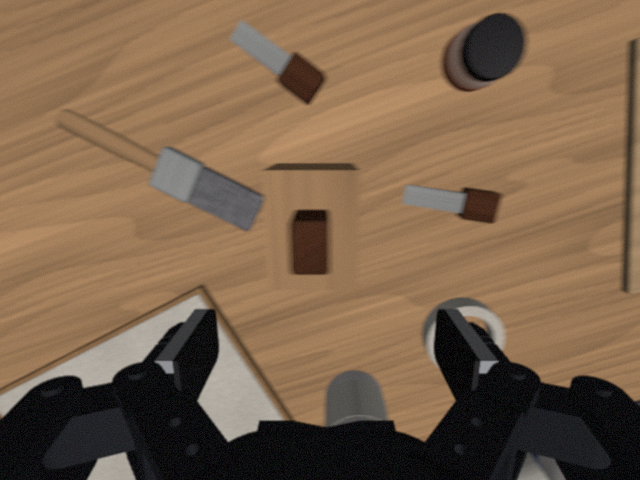

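The wrist view shows the handle top at x 293–327, y 221–273. It is square to the tool, and a bottle sits below it at about (355,400).

```bash
python3 - <<'E'
from plant import env, viewer
import cv2; from h import *
np.set_printoptions(precision=4,suppress=True)
T=pose(env.state()); W=viewer.get_calibration("wrist")
im=cv2.imread("pics/w1.png"); h=cv2.cvtColor(im,cv2.COLOR_BGR2HSV)
roi=np.zeros(im.shape[:2],np.uint8); roi[180:290,280:345]=1
m=((im[:,:,2]<105)&(roi>0)).astype(np.uint8)
c=max(cv2.findContours(m,0,2)[0],key=cv2.contourArea); r=cv2.minAreaRect(c); print(r)
p=cast(W,cv2.boxPoints(r),.13,T); print(p)
k=np.array([[293,221],[327,221],[327,273],[293,273]]); q=cast(W,k,.13,T); print(q.mean(0),np.linalg.norm(q[1]-q[0]),np.linalg.norm(q[2]-q[1]))
d=q.mean(0)-T[:3,3]; print("tool delta",d@T[:3,:3])
S=viewer.get_calibration("scene");D=viewer.get_calibration("side")
for b in (cast(S,[[241,397]],.17),cast(D,[[481,275]],.17)): print("bottle",b,(b-q.mean(0))@T[:3,:3])
E
```

```text
((309.0, 242.0), (64.0, 38.0), 90.0)
[[ 0.4429 -0.3069  0.13  ]
 [ 0.4513 -0.2828  0.13  ]
 [ 0.4945 -0.2978  0.13  ]
 [ 0.4857 -0.3231  0.13  ]]
[ 0.472  -0.3032  0.13  ] 0.022988684764822936 0.03745632703049668
tool delta [-0.0117 -0.0006  0.1011]
bottle [[ 0.7002 -0.328   0.17  ]] [[ 0.0519  0.2237 -0.04  ]]
bottle [[ 0.6847 -0.3273  0.17  ]] [[ 0.0474  0.2087 -0.04  ]]
```

```bash
python3 -c "
from plant import env; from h import *
T=pose(env.state()); print(env.state()['ee_pos'],(np.array([.473,-.297,.0955])-T[:3,3])@T[:3,:3])"
```

```text
[ 0.47640075 -0.2920625   0.23109704] [-0.00547705 -0.00166585  0.13560873]
```

>>> play_rows(travel=[[-0.022,-0.006,0.12],[-0.022,-0.006,0.2],[-0.022,-0.006,0.2],[-0.022,-0.006,0.2],[-0.022,-0.006,0.2]], turn=[[0,0,0],[0,0,0],[0,0,0],[0,0,0],[0,0,0]], hand=[0,0,0,0,0])

```text
time_s: 2.65
ee_pos: [0.4754, -0.2897, 0.1824]
tcp_rot: [179.9, 0.0, 70.9]
force: [0.2, -0.1, -0.3]
gripper_width: 1.001
```

```bash
python3 - <<'E'
from plant import env, viewer
import cv2; from h import *
np.set_printoptions(precision=4,suppress=True)
T=pose(env.state()); im=viewer.read_camera("wrist"); W=viewer.get_calibration("wrist"); T2=pose(env.state())
print(T[:3,3],T2[:3,3]); cv2.imwrite("pics/w2.png",im)
np.save("T2.npy",T)
u=proj(W,[[.473,-.297,.13]],T)[0].astype(int); print(u)
x0,y0=max(u[0]-100,0),max(u[1]-75,0)
cv2.imwrite("pics/w2c.png",cv2.resize(im[y0:y0+150,x0:x0+200],(800,600),interpolation=cv2.INTER_CUBIC)); print(x0,y0)
E
```

```text
[ 0.4754 -0.2897  0.1824] [ 0.4755 -0.2897  0.1825]
[313 273]
213 198
```

View pics/w2c.png

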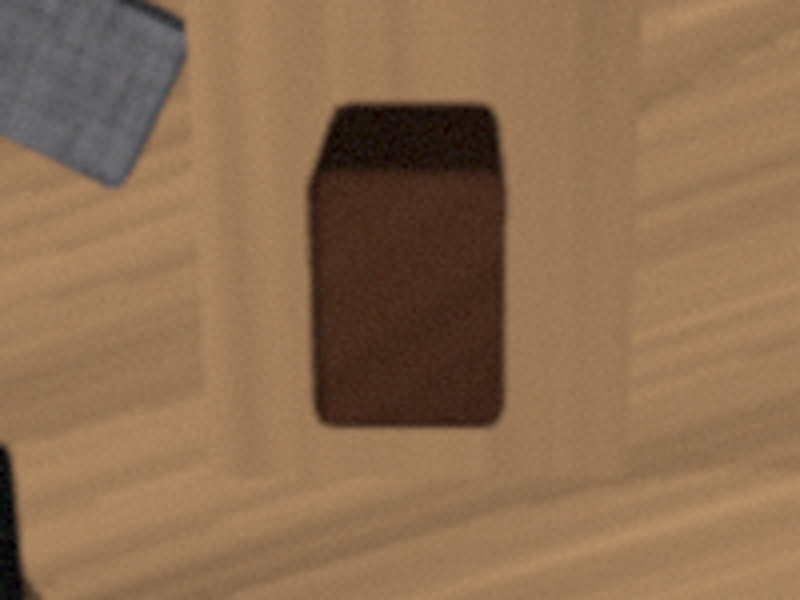

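The handle top spans crop x 311–503, y 168–427. That puts its centre at image (314.8, 272.4), against a prediction of (313, 273).

```bash
python3 -c "
from plant import env,viewer; from h import *
T=np.load('T2.npy'); W=viewer.get_calibration('wrist'); q=cast(W,[[314.8,272.4],[290.75,272],[338.75,272],[315,240],[315,304.75]],.13,T); print(q, (q-T[:3,3])@T[:3,:3]/.25); print(env.state()['tcp_rot'])"
```

```text
[[ 0.47275009 -0.2961387   0.13      ]
 [ 0.46810869 -0.30886702  0.13      ]
 [ 0.47692038 -0.28330392  0.13      ]
 [ 0.45493077 -0.28970429  0.13      ]
 [ 0.49159385 -0.30269703  0.13      ]] [[-0.02793566 -0.00195916  0.20949621]
 [-0.08212106 -0.00284406  0.2095203 ]
 [ 0.02603557 -0.0029943   0.20946959]
 [-0.02693663 -0.07773428  0.20939174]
 [-0.02806229  0.07785032  0.20960581]]
[1.79903666e+02 3.59225212e-02 7.09021064e+01]
```

>>> play_rows(travel=[[-0.028,-0.002,0.15],[-0.028,-0.002,0.3],[-0.028,-0.002,0.36],[-0.028,-0.002,0.36],[-0.028,-0.002,0.36]], turn=[[0,0,0],[0,0,0],[0,0,0],[0,0,0],[0,0,0]], hand=[0,0,0,0,0])

```text
time_s: 3.2
ee_pos: [0.4727, -0.2963, 0.0923]
tcp_rot: [179.9, 0.0, 70.9]
force: [0.7, -0.3, 1.3]
gripper_width: 0.998
```

>>> play_rows(travel=[[0,0,0],[0,0,0],[0,0,0],[0,0,0],[0,0,0]], turn=[[0,0,0],[0,0,0],[0,0,0],[0,0,0],[0,0,0]], hand=[110,200,255,255,255], newtons=50)

```text
time_s: 3.7
ee_pos: [0.4722, -0.2961, 0.0918]
tcp_rot: [180.0, 0.0, 70.9]
force: [-1.1, 1.2, 7.8]
gripper_width: 0.321
```

>>> play_rows(travel=[[0,0,0],[0,0,0],[0,0,0],[0,0,0],[0,0,0]], turn=[[0,0,0],[0,0,0],[0,0,0],[0,0,0],[0,0,0]], hand=[255,255,255,255,255])

```text
time_s: 4.2
ee_pos: [0.4723, -0.2961, 0.0918]
tcp_rot: [180.0, 0.0, 70.9]
force: [-0.9, 1.0, 7.9]
gripper_width: 0.324
```

>>> play_rows(travel=[[0,0,-0.15],[0,0,-0.3],[0,0,-0.48],[0,0,-0.6],[0,0,-0.6]], turn=[[0,0,0],[0,0,0],[0,0,0],[0,0,0],[0,0,0]], hand=[255,255,255,255,255])

```text
time_s: 4.7
ee_pos: [0.4736, -0.2972, 0.2456]
tcp_rot: [179.6, 0.1, 70.9]
force: [0.4, 0.3, -1.9]
gripper_width: 0.324
```

```bash
python3 - <<'E'
from plant import env, viewer
import cv2; from h import *
np.set_printoptions(precision=4,suppress=True)
s=env.state(); T=pose(s); print(s['ee_pos'],s['force'],s['gripper_width']); tip=T[:3,3]-[0,0,.082]
out=[]
for n in ("scene","side"):
    im=viewer.read_camera(n); u=proj(viewer.get_calibration(n),[tip+[0,0,.04]])[0]; print(n,u,proj(viewer.get_calibration(n),[tip])[0]); x0,y0=(u-[40,60]).astype(int)
    out.append(cv2.resize(im[max(y0,0):y0+120,max(x0,0):x0+80],(400,600),interpolation=cv2.INTER_CUBIC)); print(x0,y0)
cv2.imwrite("pics/lift.png",np.hstack(out))
E
```

```text
[ 0.4736 -0.2972  0.2456] [ 0.3987  0.3261 -1.8559] 0.324193045054869
scene [171.3022 297.6719] [176.0861 306.9964]
131 237
side [412.4301 315.0286] [409.6903 325.4848]
372 255
```

View pics/lift.png

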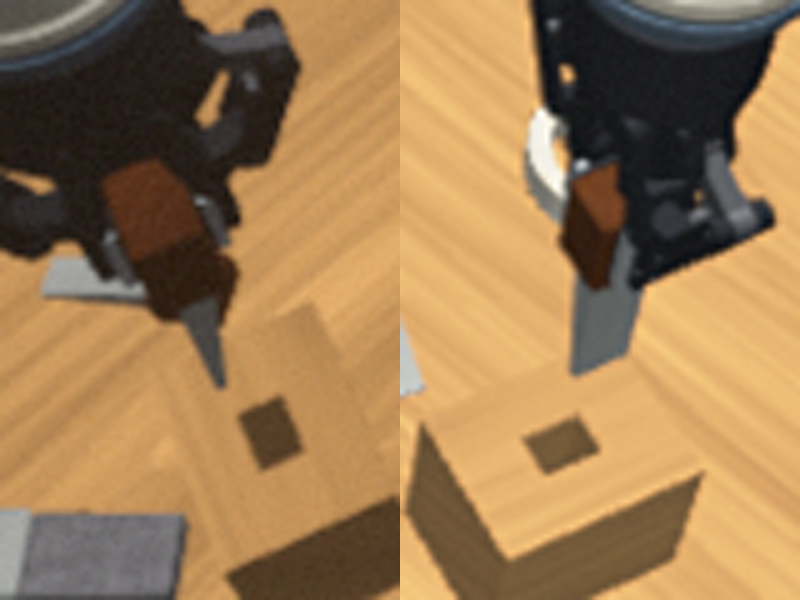

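```bash
python3 - <<'E'
from plant import env, viewer
from h import *
np.set_printoptions(precision=1,suppress=True)
T=pose(env.state()); 
for n,o,off in (("scene",[131,237],0),("side",[372,255],400)):
  C=viewer.get_calibration(n)
  for yaw in (-19.1,160.9):
    B=R.from_euler("z",yaw,degrees=True).as_matrix(); O=T[:3,3]-[0,0,.082]
    for sx in (13,-13):
        P=np.array([[sx,-8,0],[sx,-4,0],[sx,-8,75],[sx,8.5,75]])*1e-3
        print(n,yaw,sx,((proj(C,P@B.T+O)-o)*5+[off,0]).tolist())
E
```

```text
scene -19.1 13 [[219.08867613243785, 385.4014812946596], [228.84528921381687, 381.1062001858676], [172.33182630752395, 297.29746988900246], [215.18874730211536, 278.87662576823175]]
scene -19.1 -13 [[197.77473063662953, 332.1174513083102], [207.43199219468806, 327.9240774939956], [150.28985474867525, 241.81953356300454], [192.68181982546608, 223.86198346614862]]
scene 160.9 13 [[236.29650793679872, 315.39053434119154], [226.69283115295755, 319.5606405876043], [191.4022679168238, 224.4040111230251], [148.99985896659857, 242.36598532195018]]
scene 160.9 -13 [[258.0054200703114, 368.26865521476947], [248.30360973380735, 372.5398097959635], [213.89522819604437, 279.43260863557754], [171.02761010350548, 297.85805060353994]]
side -19.1 13 [[619.2765935661231, 361.78410239783915], [614.1541436961288, 354.2300085779354], [647.2274006729313, 261.9881241939484], [624.8565586797827, 230.26250745330742]]
side -19.1 -13 [[565.5998298263021, 385.03209451837336], [560.5543050586718, 377.3772856778501], [590.8273666524863, 285.7765197388261], [568.8044561741979, 253.6068849939045]]
side 160.9 13 [[545.5435597518876, 354.60376039176026], [550.5263010444171, 362.1633173957804], [569.4659695219921, 254.57318065216498], [591.5009972787495, 286.76051552908547]]
side 160.9 -13 [[598.9136719313228, 331.7548342974956], [603.9728140926684, 339.2155680293959], [625.5285656257863, 231.21552633487198], [647.9116276395744, 262.95847312019674]]
```

The lifted shim's tip appears at scene (220,387) and side (573–627, 355–375). That matches shim yaw −19° (y along tool +x) and rules out the 161° alternative, so no flip is needed. Next I'll carry it over the gap.

>>> play_rows(travel=[[0.2,-0.025,0],[0.4,-0.05,0],[0.6,-0.075,0],[0.8,-0.1,0],[0.8,-0.1,0]], turn=[[0,0,0],[0,0,0],[0,0,0],[0,0,0],[0,0,0]], hand=[255,255,255,255,255])

```text
time_s: 5.3
ee_pos: [0.5136, -0.0936, 0.2396]
tcp_rot: [-179.8, -0.1, 71.1]
force: [0.3, -0.8, -1.3]
gripper_width: 0.32
```

>>> play_rows(travel=[[0.2,-0.025,0],[0.4,-0.05,0],[0.6,-0.08,0],[0.756,-0.104,0],[0.756,-0.104,0]], turn=[[0,0,-0.03],[0,0,-0.06],[0,0,-0.09],[0,0,-0.127],[0,0,-0.127]], hand=[255,255,255,255,255])

```text
time_s: 5.8
ee_pos: [0.551, 0.0924, 0.2395]
tcp_rot: [-179.9, -0.0, 82.7]
force: [-0.2, -0.1, -1.5]
gripper_width: 0.321
```

>>> play_rows(travel=[[0,0,0.1],[0,0,0.16],[0,0,0.16],[0,0,0.16],[0,0,0.16]], turn=[[0,0,0],[0,0,0],[0,0,0],[0,0,0],[0,0,0]], hand=[255,255,255,255,255])

```text
time_s: 6.3
ee_pos: [0.5516, 0.0879, 0.2017]
tcp_rot: [180.0, -0.0, 82.3]
force: [-0.5, 0.2, -1.0]
gripper_width: 0.327
```

```bash
python3 - <<'E'
from plant import env, viewer
import cv2; from h import *
np.set_printoptions(precision=4,suppress=True)
s=env.state(); T=pose(s); im=viewer.read_camera("wrist"); cv2.imwrite("pics/w3.png",im); np.save("T3.npy",T); print(s['ee_pos'],s['tcp_rot'],s['force'])
W=viewer.get_calibration("wrist"); print(proj(W,T[:3,3]+np.array([[-8,13,82],[-8,-13,82],[-4,-13,82],[8.5,-13,7]])*1e-3@T[:3,:3].T,T))
cv2.imwrite("pics/w3c.png",cv2.resize(im[150:450,120:520],(800,600),interpolation=cv2.INTER_CUBIC))
E
```

```text
[0.5516 0.0879 0.2017] [179.9745  -0.0017  82.2774] [-0.48    0.2359 -0.9668]
[[314.3926 276.1044]
 [314.0768 237.5375]
 [320.4139 237.5446]
 [346.676  282.2739]]
```

View pics/w3c.png

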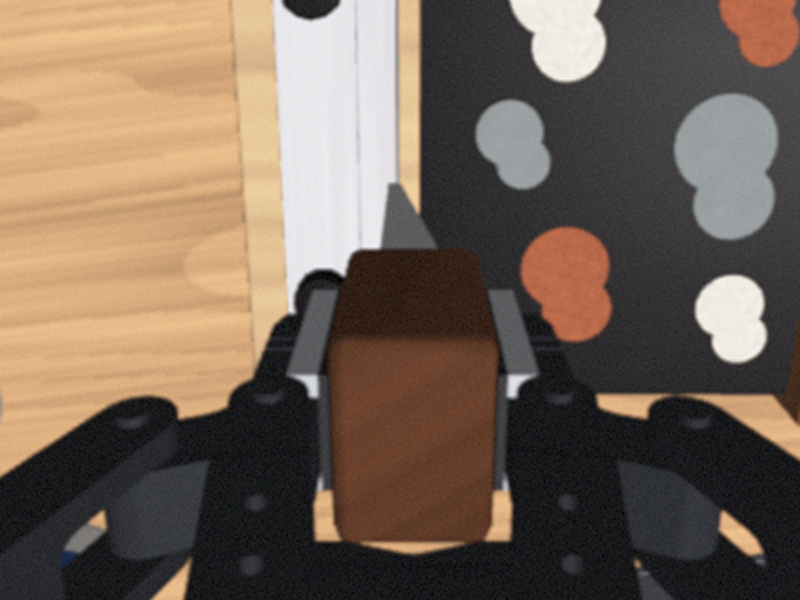

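The tip is at crop (388–400, 183), as predicted. The fence's inner edge is at crop x≈397 and the panel edge at x≈421. I'll fit those edges sub-pixel.

```bash
python3 - <<'E'
from plant import env, viewer
import cv2; from h import *
np.set_printoptions(precision=2,suppress=True,linewidth=150)
T=np.load("T3.npy"); W=viewer.get_calibration("wrist"); im=cv2.imread("pics/w3.png").astype(float)
for r in (100,160,200,230): print(r, im[r,308:340].mean(1).round().astype(int).tolist())
g=cv2.GaussianBlur(im,(1,5),0)
def edge(c0,c1,z,ch,sign,name):
    P=[]
    for r in range(20,226,4):
        d=sign*np.diff(g[r,c0:c1,ch]); 
        i=int(d.argmax())
        if d[i]>12 and 0<i<len(d)-1:
            a,b,c=d[i-1:i+2]; P.append([c0+i+.5+.5*(a-c)/(a-2*b+c),r])
    P=np.array(P); q=(cast(W,P,z,T)-T[:3,3])@T[:3,:3]*1000
    f=np.polyfit(q[:,1],q[:,0],1); e=q[:,0]-np.polyval(f,q[:,1]); k=abs(e)<1.0
    f=np.polyfit(q[k,1],q[k,0],1); print(name,len(P),k.sum(),"x at y=0:",f[1],"angle deg",np.degrees(np.arctan(f[0])),"rms",e[k].std(),"rows",P[k][[0,-1]])
edge(324,338,.062,2,-1,"panel")
edge(308,324,.080,0,-1,"fence blue drop")
E
```

```text
100 [229, 230, 230, 227, 224, 223, 225, 229, 228, 216, 201, 199, 198, 200, 201, 199, 200, 199, 198, 197, 199, 197, 193, 192, 191, 191, 192, 189, 193, 187, 191, 194]
160 [231, 231, 230, 230, 226, 226, 224, 225, 225, 189, 153, 172, 189, 191, 191, 192, 189, 194, 192, 191, 188, 149, 90, 47, 44, 46, 47, 49, 48, 44, 42, 47]
200 [230, 229, 229, 228, 230, 227, 228, 228, 223, 192, 154, 167, 188, 194, 195, 193, 192, 192, 195, 195, 190, 151, 88, 49, 38, 43, 42, 42, 48, 45, 43, 47]
230 [231, 229, 228, 229, 228, 229, 230, 229, 227, 203, 170, 170, 190, 195, 196, 193, 198, 196, 196, 196, 190, 148, 81, 44, 38, 44, 38, 43, 42, 40, 39, 48]
panel 32 32 x at y=0: 2.2365267899950303 angle deg -0.032327736056148505 rms 0.07490426592264574 rows [[330.18 100.  ]
 [329.52 224.  ]]
fence blue drop 32 32 x at y=0: -6.889632934542588 angle deg -0.25787977793181477 rms 0.05786342764448411 rows [[317.23 100.  ]
 [317.48 224.  ]]
```

>>> play_rows(travel=[[0.012,0,0.03],[0.012,0,0.08],[0.012,0,0.12],[0.012,0,0.12],[0.012,0,0.12]], turn=[[0,0,0.001],[0,0,0.001],[0,0,0.001],[0,0,0.001],[0,0,0.001]], hand=[255,255,255,255,255])

```text
time_s: 6.85
ee_pos: [0.5515, 0.0912, 0.1708]
tcp_rot: [-179.9, 0.0, 82.2]
force: [0.7, -0.6, -0.8]
gripper_width: 0.32
```

```bash
python3 - <<'E'
from plant import env, viewer
import cv2; from h import *
np.set_printoptions(precision=4,suppress=True)
T=np.load("T3.npy"); W=viewer.get_calibration("wrist"); q=cast(W,[[445,346.5]],.062,T); print("panel +x end, tool mm",(q-T[:3,3])@T[:3,:3]*1000)
s=env.state(); T=pose(s); im=viewer.read_camera("wrist"); cv2.imwrite("pics/w4.png",im); np.save("T4.npy",T); print(s['ee_pos'],s['tcp_rot'],s['force'])
print(proj(W,T[:3,3]+np.array([[-8,-13,82],[-4,-13,82]])*1e-3@T[:3,:3].T,T))
cv2.imwrite("pics/w4c.png",cv2.resize(im[190:290,260:400],(784,560),interpolation=cv2.INTER_CUBIC))
E
```

```text
panel +x end, tool mm [[103.1682 100.4741 139.7695]]
[0.5515 0.0912 0.1708] [-179.9462    0.0105   82.2174] [ 0.6957 -0.6482 -0.8475]
[[314.0792 237.5361]
 [320.4164 237.5431]]
```

View pics/w4c.png

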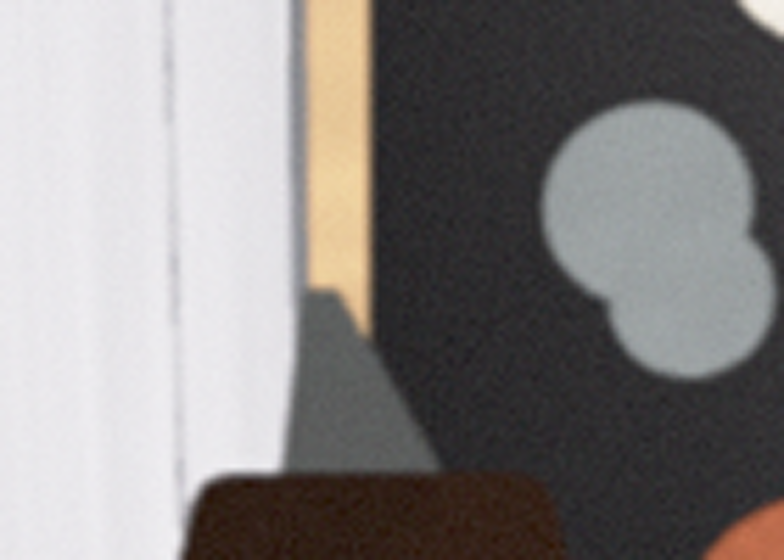

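The tip sits inside the gap in the image, between the fence edge at crop x≈290 and the panel edge at 370, and the shim is within 1 mm of mid-edge. I'll go down slowly.

>>> play_rows(travel=[[0,0,0.03],[0,0,0.06],[0,0,0.1],[0,0,0.14],[0,0,0.14]], turn=[[0,0,0],[0,0,0],[0,0,0],[0,0,0],[0,0,0]], hand=[255,255,255,255,255])

```text
time_s: 7.4
ee_pos: [0.5508, 0.0912, 0.1346]
tcp_rot: [-179.9, 0.0, 82.2]
force: [-0.7, 0.2, -0.6]
gripper_width: 0.32
```

>>> play_rows(travel=[[0,0,0],[0,0,0]], turn=[[0,0,0],[0,0,0]], hand=[255,255])

```text
time_s: 7.6
ee_pos: [0.5519, 0.0912, 0.1365]
tcp_rot: [180.0, -0.0, 82.2]
force: [0.7, 0.5, -1.4]
gripper_width: 0.32
```

>>> play_rows(travel=[[-0.002,0,0],[-0.004,0,0],[-0.004,0,0]], turn=[[0,0,0],[0,0,0],[0,0,0]], hand=[255,255,255])

```text
time_s: 7.9
ee_pos: [0.5517, 0.0901, 0.1365]
tcp_rot: [180.0, -0.0, 82.2]
force: [0.9, -0.6, -0.8]
gripper_width: 0.32
```

>>> play_rows(travel=[[-0.002,0,0],[-0.002,0,0]], turn=[[0,0,0],[0,0,0]], hand=[255,255])

```text
time_s: 8.1
ee_pos: [0.5515, 0.0897, 0.1363]
tcp_rot: [180.0, 0.0, 82.2]
force: [0.2, -0.2, -0.9]
gripper_width: 0.322
```

>>> play_rows(travel=[[-0.001,0,0],[-0.001,0,0]], turn=[[0,0,0],[0,0,0]], hand=[255,255])

```text
time_s: 8.3
ee_pos: [0.5515, 0.0896, 0.1363]
tcp_rot: [180.0, -0.0, 82.2]
force: [-0.6, 1.4, 0.2]
gripper_width: 0.323
```

>>> play_rows(travel=[[-0.001,0,0],[-0.001,0,0]], turn=[[0,0,0],[0,0,0]], hand=[255,255])

```text
time_s: 8.5
ee_pos: [0.5515, 0.0895, 0.1363]
tcp_rot: [180.0, -0.0, 82.2]
force: [0.6, 3.3, 0.2]
gripper_width: 0.319
```

>>> play_rows(travel=[[0.002,0,0.02],[0.002,0,0.04],[0.002,0,0.06],[0.002,0,0.08],[0.002,0,0.08]], turn=[[0,0,0],[0,0,0],[0,0,0],[0,0,0],[0,0,0]], hand=[255,255,255,255,255])

```text
time_s: 9.0
ee_pos: [0.5512, 0.0897, 0.1154]
tcp_rot: [-179.9, 0.0, 82.2]
force: [-0.9, 1.1, -1.4]
gripper_width: 0.318
```

>>> play_rows(travel=[[0,0,0.004],[0,0,0.008],[0,0,0.008]], turn=[[0,0,0],[0,0,0],[0,0,0]], hand=[255,255,255])

```text
time_s: 9.3
ee_pos: [0.5516, 0.0896, 0.1143]
tcp_rot: [180.0, 0.0, 82.2]
force: [0.1, 0.0, -2.9]
gripper_width: 0.323
```

>>> play_rows(travel=[[0,0,0.003],[0,0,0.006],[0,0,0.006]], turn=[[0,0,0],[0,0,0],[0,0,0]], hand=[255,255,255])

```text
time_s: 9.6
ee_pos: [0.5516, 0.0897, 0.1128]
tcp_rot: [180.0, 0.0, 82.2]
force: [0.6, -1.0, 0.6]
gripper_width: 0.326
```

>>> play_rows(travel=[[0,0,0.004],[0,0,0.004],[0,0,0.004]], turn=[[0,0,0],[0,0,0],[0,0,0]], hand=[255,255,255])

```text
time_s: 9.9
ee_pos: [0.5516, 0.0897, 0.1117]
tcp_rot: [180.0, 0.0, 82.2]
force: [0.9, -1.1, -0.3]
gripper_width: 0.323
```

>>> play_rows(travel=[[0,0,0.004],[0,0,0.004],[0,0,0.004]], turn=[[0,0,0],[0,0,0],[0,0,0]], hand=[255,255,255])

```text
time_s: 10.2
ee_pos: [0.5515, 0.0897, 0.1107]
tcp_rot: [-180.0, 0.0, 82.2]
force: [0.6, -1.0, -0.6]
gripper_width: 0.322
```

>>> play_rows(travel=[[0,0,0.004],[0,0,0.004],[0,0,0.004]], turn=[[0,0,0],[0,0,0],[0,0,0]], hand=[255,255,255])

```text
time_s: 10.5
ee_pos: [0.5515, 0.0897, 0.1097]
tcp_rot: [-180.0, 0.0, 82.2]
force: [0.9, -0.9, -1.8]
gripper_width: 0.323
```

>>> play_rows(travel=[[0,0,0.004],[0,0,0.004],[0,0,0.004]], turn=[[0,0,0],[0,0,0],[0,0,0]], hand=[255,255,255])

```text
time_s: 10.8
ee_pos: [0.5515, 0.0897, 0.1087]
tcp_rot: [-180.0, 0.0, 82.2]
force: [-0.2, -1.0, -0.7]
gripper_width: 0.32
```

>>> play_rows(travel=[[0,0,0.004],[0,0,0.004],[0,0,0.004]], turn=[[0,0,0],[0,0,0],[0,0,0]], hand=[255,255,255])

```text
time_s: 11.1
ee_pos: [0.5515, 0.0897, 0.1077]
tcp_rot: [-180.0, 0.0, 82.2]
force: [0.5, -0.9, -0.9]
gripper_width: 0.322
```

>>> play_rows(travel=[[0,0,0.004],[0,0,0.004],[0,0,0.004]], turn=[[0,0,0],[0,0,0],[0,0,0]], hand=[255,255,255])

```text
time_s: 11.4
ee_pos: [0.5515, 0.0897, 0.1067]
tcp_rot: [-180.0, 0.0, 82.2]
force: [0.7, -1.1, -0.5]
gripper_width: 0.326
```

>>> play_rows(travel=[[0,0,0.004],[0,0,0.004],[0,0,0.004]], turn=[[0,0,0],[0,0,0],[0,0,0]], hand=[255,255,255])

```text
time_s: 11.7
ee_pos: [0.5515, 0.0897, 0.1057]
tcp_rot: [180.0, 0.0, 82.2]
force: [0.9, -1.4, -0.8]
gripper_width: 0.32
```

>>> play_rows(travel=[[0,0,0.003],[0,0,0.003],[0,0,0.003]], turn=[[0,0,0],[0,0,0],[0,0,0]], hand=[255,255,255])

```text
time_s: 12.0
ee_pos: [0.5515, 0.0897, 0.105]
tcp_rot: [-180.0, 0.0, 82.2]
force: [0.2, -2.1, -1.0]
gripper_width: 0.317
```

>>> play_rows(travel=[[0,0,0.002],[0,0,0.002],[0,0,0.002]], turn=[[0,0,0],[0,0,0],[0,0,0]], hand=[255,255,255])

```text
time_s: 12.3
ee_pos: [0.5515, 0.0897, 0.1045]
tcp_rot: [-180.0, 0.0, 82.2]
force: [1.1, -2.0, -0.2]
gripper_width: 0.323
```

>>> play_rows(travel=[[0,0,0.002],[0,0,0.002],[0,0,0.002]], turn=[[0,0,0],[0,0,0],[0,0,0]], hand=[255,255,255])

```text
time_s: 12.6
ee_pos: [0.5515, 0.0897, 0.104]
tcp_rot: [-180.0, 0.0, 82.2]
force: [-0.8, -1.4, -0.3]
gripper_width: 0.326
```

>>> play_rows(travel=[[0,0,0.002],[0,0,0.002],[0,0,0.002]], turn=[[0,0,0],[0,0,0],[0,0,0]], hand=[255,255,255])

```text
time_s: 12.9
ee_pos: [0.5516, 0.0897, 0.1036]
tcp_rot: [180.0, 0.0, 82.2]
force: [-0.8, -1.7, 1.4]
gripper_width: 0.321
```

>>> play_rows(travel=[[0,0,0.002],[0,0,0.002],[0,0,0.002]], turn=[[0,0,0],[0,0,0],[0,0,0]], hand=[255,255,255])

```text
time_s: 13.2
ee_pos: [0.5516, 0.0897, 0.1031]
tcp_rot: [180.0, -0.0, 82.2]
force: [-1.3, -1.7, 5.0]
gripper_width: 0.323
```

>>> play_rows(travel=[[0,0,0.002],[0,0,0.002],[0,0,0.002]], turn=[[0,0,0],[0,0,0],[0,0,0]], hand=[255,255,255])

```text
time_s: 13.5
ee_pos: [0.5517, 0.0897, 0.1028]
tcp_rot: [180.0, -0.0, 82.2]
force: [-1.7, -1.5, 7.2]
gripper_width: 0.321
```

>>> play_rows(travel=[[0,0,0.002],[0,0,0.002],[0,0,0.002]], turn=[[0,0,0],[0,0,0],[0,0,0]], hand=[255,255,255])

```text
time_s: 13.8
ee_pos: [0.5517, 0.0897, 0.1025]
tcp_rot: [180.0, -0.0, 82.2]
force: [-2.7, -2.2, 10.6]
gripper_width: 0.323
```

The push reads 10.6 N with the depth inside the expected range, so the shim is snug. Now I'll release.

>>> play_rows(travel=[[0,0,0],[0,0,0],[0,0,0],[0,0,0],[0,0,0]], turn=[[0,0,0],[0,0,0],[0,0,0],[0,0,0],[0,0,0]], hand=[150,130,110,90,70], newtons=20)

```text
time_s: 14.3
ee_pos: [0.5515, 0.0898, 0.102]
tcp_rot: [-180.0, -0.0, 82.2]
force: [-0.4, -0.8, -0.4]
gripper_width: 0.727
```

>>> play_rows(travel=[[0,0,0],[0,0,0],[0,0,0]], turn=[[0,0,0],[0,0,0],[0,0,0]], hand=[70,70,70])

```text
time_s: 14.6
ee_pos: [0.5515, 0.0897, 0.102]
tcp_rot: [180.0, 0.0, 82.2]
force: [-0.1, -0.4, -0.5]
gripper_width: 0.726
```

```bash
python3 - <<'E'
from plant import env, viewer
import cv2
s=env.state(); print(s['ee_pos'],s['force'],s['gripper_width'])
cv2.imwrite("pics/w5.png",cv2.resize(viewer.read_camera("wrist")[100:460,80:560],(800,600)))
E
```

```text
[0.55153239 0.08971132 0.1020301 ] [-0.12059925 -0.39917231 -0.48725898] 0.7256133649608535
```

View pics/w5.png

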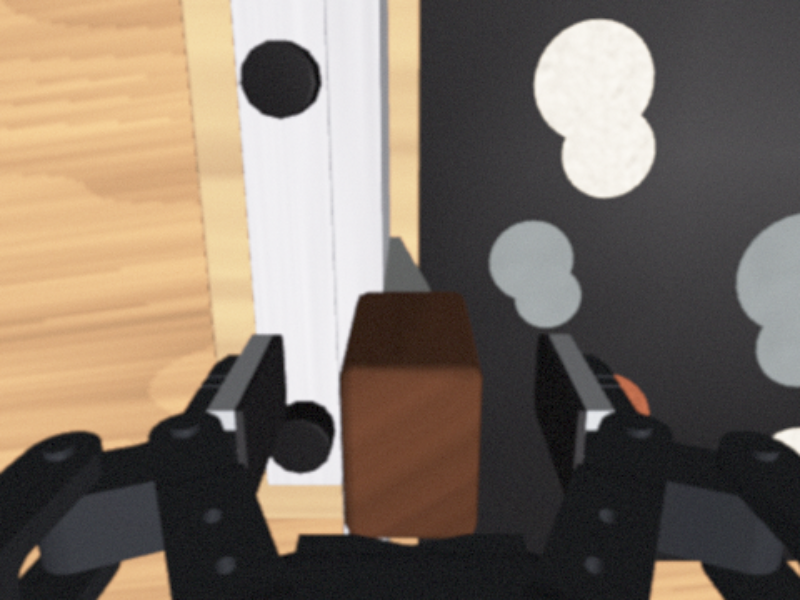

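The shim (handle at about (410,450)) stands freely between the open pads, with its flat side on the fence and its slope against the panel. I'll retreat straight up and recheck.

>>> play_rows(travel=[[0,0,-0.08],[0,0,-0.2],[0,0,-0.4],[0,0,-0.5],[0,0,-0.5]], turn=[[0,0,0],[0,0,0],[0,0,0],[0,0,0],[0,0,0]], hand=[70,70,70,70,70])

```text
time_s: 15.15
ee_pos: [0.5533, 0.0899, 0.2308]
tcp_rot: [179.6, -0.1, 82.2]
force: [0.2, 0.1, 0.2]
gripper_width: 0.724
```

>>> play_rows(travel=[[0,0,0],[0,0,0],[0,0,0]], turn=[[0,0,0],[0,0,0],[0,0,0]], hand=[70,70,70])

```text
time_s: 15.45
ee_pos: [0.5509, 0.0897, 0.2258]
tcp_rot: [-179.9, 0.0, 82.2]
force: [-0.4, -0.5, -0.4]
gripper_width: 0.725
```

```bash
python3 - <<'E'
from plant import env, viewer
import cv2; import numpy as np; from h import *
s=env.state(); T=pose(s); print(s['time_s'],s['ee_pos'],s['force'])
w=viewer.read_camera("wrist"); d=viewer.read_camera("side")
# handle top predicted: tip z = .1025-.082, top = +.120
P=np.array([[.5515,.0897,.1405]]); print(proj(viewer.get_calibration("wrist"),P,T),proj(viewer.get_calibration("side"),P))
cv2.imwrite("pics/end.png",np.hstack([cv2.resize(w[:,120:520],(400,480)),cv2.resize(d[150:300,220:345],(400,480),interpolation=cv2.INTER_CUBIC)]))
E
```

```text
15.45 [0.5509464  0.08968792 0.22580741] [-0.44489875 -0.46065163 -0.41431952]
[[326.89150703 256.61964933]] [[307.92228548 215.46865394]]
```

View pics/end.png

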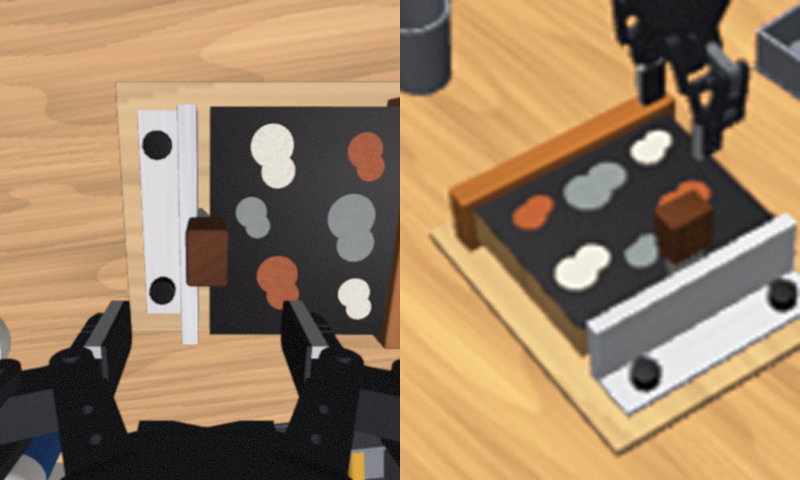

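The shim stands upright mid-edge. Its handle top is at about wrist px (327,257), against a prediction of (327,257), so it kept its seated height. Nothing else in these views has moved.

```bash
python3 -c "
from plant import workorder; print(workorder.sign_off())"
```

```text
the job is handed in; nothing more can be done
None
```

The job is handed in at about 15.5 s: the large shim is standing upright in the gap, flat side against the fence, within about 1 mm of the middle of the panel's edge.

- **Seating:** I lowered it until the panel's roughly 2 N drag showed, then the upward force built to 10.6 N. That left the tip about 41 mm below the panel's top, inside the 20–46 mm range. I let go there and withdrew straight up.
- **Last checks:** After release the wrist force was about zero. The handle top appeared where its seated height predicted, at wrist pixel (327, 257). Neither final view shows anything else moved, though they cover only the area around the cradle.
- **Not confirmed:** That the panel bears on its end stop rests on the force rise and the depth; I did not measure it in a picture. The first wrist look disagreed with the fixed cameras by about 3 mm, because the arm was still settling. A second look once it had settled resolved that.

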